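# Ready the propagator: thermometer in, lid shut, dial to the rider

### The job

Get the seed propagator ready: stand the yellow thermometer, which lies on its back, upright on the bench and let go of it, then take it again from above and stand it on the empty floor of the white tray beside the seedlings, without dropping it. Then lower the clear lid until it is fully shut, without slamming it, and last turn the black thermostat dial clockwise until its white pointer line is right at the red rider on the scale. Leave the other things on the bench where they are.

Things in the scene. Friction and masses are not known exactly. Their poses are not given: they have to be found in the camera images.
- thermometer: Loose yellow thermometer block, round white face, 66 mm foot to top, 48 mm wide, 40 mm thick, about 150 g; a black band marks its foot. It starts lying on its back, face up, left or right of the tray, top roughly towards +y. Origin: centre of its back. Axes: x from foot to top (up once it stands), y along its width, z out of its face.
- thermo_foot (a point): Centre of the thermometer's foot (48 x 40 mm), on which it must stand; axes as thermometer; 33 mm from its middle.
- tray: Fixed white plastic seed tray, 200 mm (x) x 290 mm (y) x 85 mm high, open-topped, walls and floor 5 mm thick; origin at the centre of its underside, yaw within 0.15 rad. A block of black plug cells with small green seedlings fills its +y end (86 mm wide, 34 mm high, inside y > 53 mm).
- bay (a point): Centre of the empty part of the tray's floor, on the inner floor (5 mm above the bench), tray axes. The empty floor reaches 95 mm to either side of it in x, 95 mm towards -y and 98 mm towards +y.
- lid (a joint): Angle of the clear tray lid: 0 is shut, about 1.35 to 1.55 rad at the start (standing nearly upright at the far rim). A stiff hinge: it stays where it is left. The lid is a flat 8 mm panel about 200 mm from hinge to free edge and 290 mm wide, with a small black knob on its outer side near the free edge.
- lid_hinge (a point): Middle of the lid's hinge line, on the far (+x) top rim of the tray; the line runs along the tray's y.
- lid_handle (a point): Grip point of the lid's knob, 35 mm out from the lid's outer face, near the middle of its free edge.
- thermostat: Fixed grey thermostat box, 130 x 130 x 60 mm high, yaw within 0.4 rad, on the side of the tray away from the thermometer; origin at the centre of its underside. On top a white round scale with black ticks every 15 degrees, a red rider and the black dial.
- dial (a joint): Angle of the thermostat dial, rad, growing clockwise seen from above, 0 to 4.7; it starts 0.5 to 1.5 rad short of the rider. It stays where it is left.
- dial_grip (a point): On the dial's vertical axis, where to grip it, 91 mm above the bench. The grip is an upright bar 56 mm long, 14 mm thick, 32 mm high (67 to 99 mm above the bench) on a 74 mm disc whose top is 68 mm above the bench. Its x axis runs along the bar towards the pointer end.
- dial_pointer (a point): Tip of the dial's white pointer line, 40 mm from the dial's axis, 63 mm above the bench.
- rider (a joint): Angle of the red rider (22 x 7 mm) on the scale, in the same measure as dial: the dial must read the same. The rider is fixed.
- rider_mark (a point): Inner end of the red rider, 40 mm from the dial's axis, 63 mm above the bench: where the pointer's tip must come.
- pot: Glazed green ceramic pot, 110 mm wide, 100 mm high; leave alone. Origin under its centre.
- fork: Steel hand fork with a wooden handle, 240 mm long, 28 mm high, lying in front of the tray; leave alone.
- markers: Bamboo plant markers standing in a wooden block, 50 x 110 mm, about 100 mm high; leave alone.
- clay_pot: Small terracotta pot, 80 mm wide, 75 mm high; leave alone.
There are look-alikes about, which are no part of the job. What is meant by the thermostat is not purple, and is the smaller of those in its own colour.

How it is judged:
On the way, in this order (a step that is already met when the one before it is completed fails the run):
1. the thermometer stands upright on the bench outside the tray, let go of (angle between thermo_foot's own x axis and vertical below 0.12 rad and contact force between the fingers and thermometer below 0.1 N and linear speed of thermometer below 0.02 m/s and height (world z) of thermo_foot below 0.006 m and (x of thermo_foot in the frame of tray below -0.11 m or x of thermo_foot in the frame of tray above 0.11 m or y of thermo_foot in the frame of tray below -0.155 m or y of thermo_foot in the frame of tray above 0.155 m)), for 0.2 s.
2. the thermometer stands upright on the empty floor of the tray, let go of (angle between thermo_foot's own x axis and vertical below 0.12 rad and contact force between the fingers and thermometer below 0.1 N and linear speed of thermometer below 0.02 m/s and x of thermo_foot in the frame of bay between -0.095 and 0.095 m and y of thermo_foot in the frame of bay between -0.095 and 0.095 m and z of thermo_foot in the frame of bay between -0.005 and 0.006 m), for 0.2 s.
3. the lid is fully shut and the dial still short of the rider (value of joint lid below 0.06 rad and horizontal distance between dial_pointer and rider_mark above 0.008 m), for 0.2 s.
At the end, for the whole second after the job is handed in: The thermometer stands upright (within 0.12 rad), at rest and released, with its foot on the empty floor of the tray; the lid is shut (under 0.06 rad); the tip of the dial's pointer is within 4 mm (6 degrees) of the rider's inner end and the dial is at rest (all of step 2 and value of joint lid below 0.06 rad and horizontal distance between dial_pointer and rider_mark below 0.004 m and velocity of joint dial below 0.05 rad/s); the robot touches nothing.
It fails at once if a bystander (pot, fork, markers, clay pot) is moved by more than 30 mm (distance of any of pot, fork, markers, clay_pot from where it was at the start of the episode above 0.03 m).
It fails at once if the thermometer is dropped (moves faster than 0.7 m/s while the fingers do not touch it) (contact force between the fingers and thermometer below 0.1 N and linear speed of thermometer above 0.7 m/s).
It fails at once if the lid is slammed (closes faster than 4 rad/s) (velocity of joint lid below -4 rad/s).
It also fails if it takes over 72 s, if anything falls off the work surface, if the arm or the gripper's body presses on something with over 40 N, if the wrist force passes 120 N, or if a joint passes its speed limit or range.

### The arm

A 7-joint arm with a two-finger parallel gripper is mounted at the origin on the work surface. World frame = base frame: x ahead of the robot, y to its left, z up, the work surface at z = 0. Lengths are in m, angles in rad, forces in N, time in s.
With the tool pointing down it reaches from about 0.375 to 0.925 m from the base axis. Payload 3.1 kg.
Tool frame: the origin (TCP) lies at the very end of the fingers, on their centre line; the grasp point (between the pads) lies 19 mm behind it; z points along the fingers, y is the line along which they close (so a half turn about z gives the same grasp; the last joint's range is limited). The gripper opens to 85 mm and grips with 20 to 120 N. Pads are 22 mm wide; open, the fingers measure 114 mm over their backs; the gripper's body (76 mm by 85 mm) begins 54 mm behind the grasp point. The pads swing forward as they close: fully open they stand 13 mm farther back than shut.
Start: joints at [1.129, 0.383, 0.044, 1.598, -0.018, 1.161, -0.05], TCP at [0.219, -0.612, 0.231] pointing down, gripper open.
Joint ranges: [-2.61, 2.61], [-0.41, 2.15], [-1.48, 1.57], [0, 2.5], [-1.57, 4.71], [0.05, 1.97], [-2.85, 2.85]. Speed limits (rad/s): [2.79, 2.79, 3.14, 3.14, 3.14, 3.14, 3.14].

### API

Orientations are given as a unit quaternion [x, y, z, w].
In Python, from workcell import env gives the robot as it stands. Calls block until the motion is done:
- env.move_pose(position, orientation): joint-space move of the TCP to a pose.
- env.servo_line(position, rotation=None, v=0.15, until_force=None): straight line of the TCP; rotation=None keeps the orientation; v is the mean speed in m/s. With until_force (N) it stops when the force on the tool has changed by that much, and returns True; else False.
- env.movej(angles): joint-space move.
- env.move_gripper(opening, effort=None): finger opening in m; effort is the grip in N (None keeps the last); returns when the fingers have stopped.
- env.sleep(seconds).
- env.solve_ik(position, orientation): joint angles nearest the present ones, or None.
- env.state(): the state.
- env.snapshot(name): name is "scene" or "top" or "wrist"; returns a dict with "frame" (480x640x3 uint8, red, green, blue), "vertical_fov" (degrees; the focal length in pixels is half the picture's height over the tangent of half this angle, whatever the lens; pixels are square), "cx", "cy" (the principal point, pixels), "eye" and "rotation" of the camera in the world. Camera axes: x right, y down, z forward; pixel columns grow to the right and rows downward; lengths in m; the calibration is good to about 2 mm. A picture is of the moment at which its call begins. There is no depth.
A pose or a line that the arm cannot do raises env.PlanningError and nothing moves.
- env.job_done(): hands the job in; it is judged then, once.
The state is a dict: "time_s": time; "joint_pos": joint angles; "dq": joint speeds; "joint_efforts": joint torques, N m; "ee_pos": TCP position; "eef_rot": TCP orientation; "force": force on the tool from outside, world axes, zero at the start; "wrist_torque": the same for the moment, N m; "grip_width": finger opening in m; "finger_force": force on a finger pad.
Only numpy, scipy, OpenCV 4.12 (cv2) and the standard library are available. Lean on these libraries where they do the work, as an engineer would, in place of code of your own. Each camera call takes 0.05 s, during which the arm holds its last target. There are 200 camera calls.

## Working session

There is one attempt and no reset: what is moved stays moved. The work goes in short steps, each a Python script; the robot and the scene stay as the last script left them, time stands still between calls to the robot, and variables do not carry over. Pictures are saved under pics/ and viewed, at most 10 in all, crops included, and the job is handed in when it is done.

```bash
ls; mkdir -p pics; cat > h.py <<'E'
import numpy as np, cv2
from scipy.spatial.transform import Rotation as R
from workcell import env
def snap(n,f):
    s=env.snapshot(n); cv2.imwrite(f'pics/{f}.png',s['frame'][:,:,::-1]); np.save(f'pics/{f}.npy',{k:v for k,v in s.items()},allow_pickle=True); return s
def load(f): return np.load(f'pics/{f}.npy',allow_pickle=True).item()
def Rm(s):
    r=np.array(s['rotation'],float); return r if r.shape==(3,3) else R.from_quat(r).as_matrix()
def px2w(s,u,v,z):
    f=240/np.tan(np.radians(s['vertical_fov'])/2)
    d=Rm(s)@np.array([(u-s['cx'])/f,(v-s['cy'])/f,1]); e=np.array(s['eye']); return e+d*(z-e[2])/d[2]
def w2px(s,p):
    f=240/np.tan(np.radians(s['vertical_fov'])/2)
    c=Rm(s).T@(np.array(p)-np.array(s['eye'])); return np.array([s['cx'],s['cy']])+f*c[:2]/c[2]
def down(yaw): # closing axis y at yaw+90deg ; tool x at yaw
    return (R.from_euler('z',yaw)*R.from_euler('x',np.pi)).as_quat()
E
python3 - <<'E'
from h import *
for n in ('top','scene'):
    s=snap(n,n+'0'); print({k:v for k,v in s.items() if k!='frame'})
print(env.state())
E
```

```text
pics
{'vertical_fov': 48.26676201295528, 'cx': 331.20419481759814, 'cy': 233.42969568074653, 'eye': array([ 0.22953921, -0.07845159,  1.44025103]), 'rotation': array([-0.67538634,  0.72978937, -0.0778587 ,  0.07210268])}
{'vertical_fov': 46.12129114883206, 'cx': 316.0876306755389, 'cy': 239.45408253512488, 'eye': array([1.09431019, 0.68310391, 0.9387177 ]), 'rotation': array([ 0.27186689,  0.86718267, -0.39465836, -0.13537867])}
{'time_s': 0.1, 'joint_pos': array([ 1.12921777,  0.38376272,  0.04384881,  1.5994878 , -0.01786869,
        1.16116538, -0.04988453]), 'dq': array([-0.00233478, -0.00157358,  0.0002433 , -0.00420442, -0.0016033 ,
       -0.00186246, -0.00102186]), 'joint_efforts': array([ 3.51536233e-03, -4.34723997e+01,  1.02965780e+00, -2.50453520e+01,
        1.08954447e-02,  5.39393019e-03, -1.59721742e-05]), 'ee_pos': array([ 0.21876511, -0.61114565,  0.229974  ]), 'eef_rot': array([ 9.85254489e-01,  1.71090952e-01, -2.86943623e-04, -1.18111669e-03]), 'force': array([-0.6133135 , -0.88268989, -0.12567768]), 'wrist_torque': array([ 0.03360293, -0.00962046,  0.01945639]), 'finger_force': 0.0, 'grip_width': 0.08545335252366669}
```

View pics/top0.png

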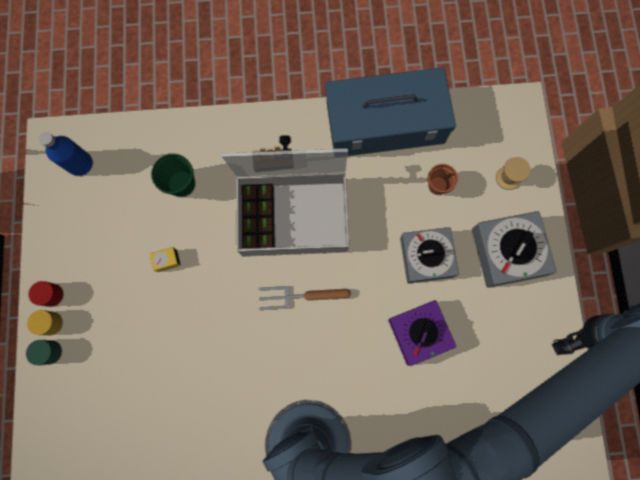

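View pics/scene0.png

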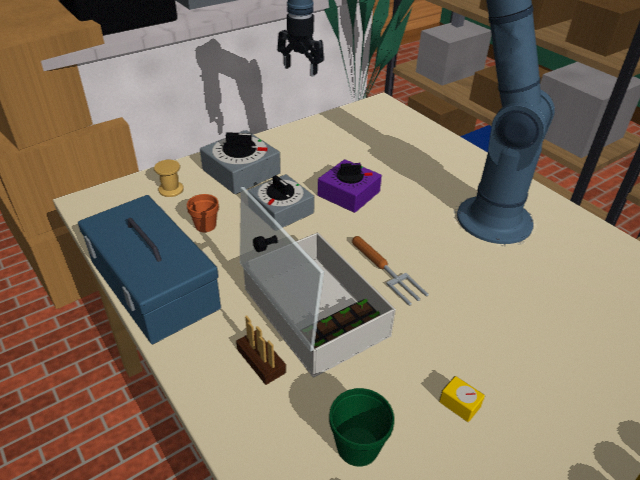

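The top view shows these look-alikes for the thermostat: small grey box at (431,255), larger grey box at (514,250), purple box at (422,333). I choose the small grey one. The only thermometer is the yellow block at (164,259), with the yellow can at (44,322) as a mere colour match. The tray is at (292,215) and the knob at (285,142). Next is a close crop.

```bash
python3 - <<'E'
from h import *
s=load('top0'); im=s['frame'][:,:,::-1]
def c(u,v,w,h,k): return cv2.resize(np.ascontiguousarray(im[v:v+h,u:u+w]),None,fx=k,fy=k,interpolation=cv2.INTER_CUBIC)
a=c(395,220,66,66,6)   # 396
b=c(140,240,50,33,8)   # 400x264
t=c(220,130,140,130,2.84) 
out=np.zeros((600,800,3),np.uint8); out[:396,:396]=a; out[:264,400:800]=b
t=c(225,135,130,125,2.6); out[270:270+t.shape[0],400:400+t.shape[1]]=t
cv2.imwrite('pics/c1.png',out)
E
```

```text
(no output)
```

View pics/c1.png

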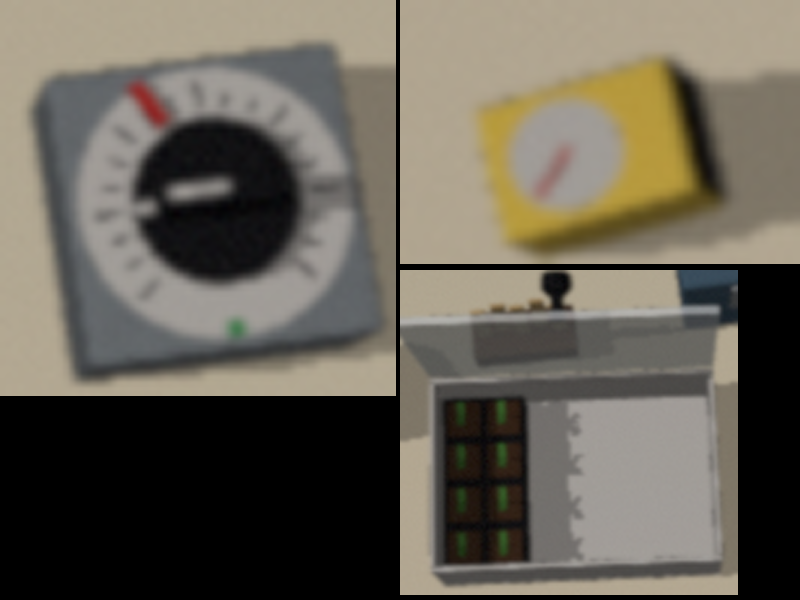

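The crop shows the small grey box with its rider's inner end at about (421.7,240.3) and pointer tip at about (417.5,254.7). The thermometer lies with its black foot to the right (-y). The tray's bay is clear, and the knob is at about (285,142).

```bash
python3 - <<'E'
from h import *
s=load('top0')
T=lambda x,y:(225+(x-400)/2.6,135+(y-270)/2.6)
B=lambda x,y:(140+(x-400)/8,240+y/8)
A=lambda x,y:(395+x/6,220+y/6)
c=[px2w(s,*T(*p),.085) for p in((432,570),(720,562),(717,375),(432,378))]
print('tray',np.round(c,4).tolist(),np.mean(c,0)); 
print([np.linalg.norm(c[i]-c[i-1]) for i in range(4)])
y=c[0]-c[1]; print('yaw',np.arctan2(-y[0],y[1])); 
c=[px2w(s,*B(*p),.04) for p in((480,107),(663,62),(704,190),(510,236))]
print('th',np.round(c,4).tolist(),np.mean(c,0),[np.linalg.norm(c[i]-c[i-1]) for i in range(4)])
print('topdir',[np.arctan2(*(c[i]-c[j])[1::-1]) for i,j in((0,1),(3,2))])
ax=px2w(s,*A(217,200),.068); pt=px2w(s,*A(135,208),.063); rd=px2w(s,*A(160,122),.063)
tb=[px2w(s,*A(*p),.060) for p in((42,88),(335,46),(380,325),(82,375))]
print('box',np.round(tb,4).tolist(),np.mean(tb,0),[np.linalg.norm(tb[i]-tb[i-1]) for i in range(4)])
for n,a in(('disc',ax),('boxc',np.mean(tb,0))):
  print(n,ax,np.linalg.norm(pt-a),np.linalg.norm(rd-a),[np.arctan2(*(q-a)[1::-1]) for q in(pt,rd)])
for e in((168,192),(232,185)): print(px2w(s,*A(*e),.099))
print('knob?',px2w(s,285,142,.28))
print('fork', px2w(s,262,290,.02),px2w(s,350,294,.02),'pot',px2w(s,173,175,.1))
E
```

```text
tray [[0.4955, 0.1431, 0.085], [0.4815, -0.1414, 0.085], [0.6749, -0.1547, 0.085], [0.6942, 0.1351, 0.085]] [ 0.5865283  -0.00447804  0.085     ]
[np.float64(0.19890205510640593), np.float64(0.28491832193725153), np.float64(0.19392602501498818), np.float64(0.2904059687871926)]
yaw -0.04915248404002736
th [[0.5142, 0.3817, 0.04], [0.5247, 0.321, 0.04], [0.4805, 0.3082, 0.04], [0.4701, 0.3721, 0.04]] [0.49737798 0.34575831 0.04      ] [np.float64(0.045042530845477054), np.float64(0.06163732275003617), np.float64(0.045955121215578015), np.float64(0.0648326743608839)]
topdir [np.float64(1.742214993497127), np.float64(1.73193072295735)]
box [[0.5089, -0.2871, 0.06], [0.5177, -0.4177, 0.06], [0.3934, -0.4217, 0.06], [0.3818, -0.291, 0.06]] [ 0.45045838 -0.3543846   0.06      ] [np.float64(0.1271667062338473), np.float64(0.13091902819498696), np.float64(0.1244039262862218), np.float64(0.1312650998876587)]
disc [ 0.45205157 -0.35627019  0.068     ] 0.035288946069115514 0.042377314852243955 [np.float64(1.569111322797382), np.float64(0.48977764131952384)]
boxc [ 0.45205157 -0.35627019  0.068     ] 0.03322428172806593 0.04277380026977094 [np.float64(1.52084761505569), np.float64(0.43318591422231123)]
[ 0.4520499  -0.32969453  0.099     ]
[ 0.45294797 -0.35708629  0.099     ]
knob? [ 0.70205561 -0.00839318  0.28      ]
fork [0.39643231 0.09278133 0.02      ] [ 0.36783361 -0.1389903   0.02      ] pot [0.7063291  0.30062527 0.1       ]
```

```bash
cat >> h.py <<'E'
C=np.array([.4974,.3458,0]); TH=1.737
D=np.array([np.cos(TH),np.sin(TH),0]); UP=np.array([0,0,1.]); Y=np.cross(UP,D)
def ori(z,sg):
    z=z/np.linalg.norm(z); y=sg*Y; return R.from_matrix(np.c_[np.cross(y,z),y,z]).as_quat()
def lie(a): return -UP*np.cos(a)-D*np.sin(a)
def stand(a): return D*np.cos(a)-UP*np.sin(a)
E
python3 - <<'E'
from h import *
G=C+5e-3*D+UP*.028
for deg in (20,30,40,50,60):
  for sg in(1,-1):
    a=np.radians(deg); z0=lie(a); z1=stand(a); r=[]
    for p,z in((G+.019*z0-.1*z0,z0),(G+.019*z0,z0),(G+UP*.15,lie(a)),(C+UP*.15,lie(a)*.7+stand(a)*.7),(C+UP*.15,z1),(C+UP*.038+.019*z1,z1),(C+UP*.038-.1*z1,z1)):
      q=env.solve_ik(p,ori(z,sg)); r.append(None if q is None else np.round(q,2).tolist())
    print(deg,sg,[x is not None for x in r]); 
    if deg==40: print(*r,sep='\n')
E
```

```text
20 1 [True, True, True, True, True, True, True]
20 -1 [True, True, True, True, True, True, True]
30 1 [True, True, True, True, True, True, True]
30 -1 [True, True, True, True, True, True, True]
40 1 [True, True, True, True, True, True, True]
[-0.38, 1.08, -1.04, 1.38, 1.11, 1.89, 1.8]
[-0.26, 1.16, -1.04, 1.51, 1.2, 1.81, 1.75]
[-0.29, 0.9, -1.04, 1.46, 1.01, 1.9, 1.89]
[0.28, 0.74, -1.24, 1.77, 0.7, 1.13, 2.14]
[0.08, 0.49, -0.4, 1.96, -0.95, 0.88, -2.56]
[0.09, 0.74, -0.44, 1.95, -1.01, 0.7, -2.36]
[0.15, 0.57, -0.32, 1.96, -0.93, 0.94, -2.41]
40 -1 [True, True, True, True, True, True, True]
[-0.39, 1.06, -1.0, 1.38, 1.08, 1.87, -1.33]
[-0.29, 1.11, -0.97, 1.51, 1.15, 1.76, -1.37]
[-0.29, 0.9, -1.04, 1.46, 1.01, 1.9, -1.25]
[0.1, 0.55, -0.94, 1.77, 0.43, 1.01, -0.81]
[0.4, 0.6, -0.8, 1.94, -0.68, 0.76, 0.39]
[0.27, 0.81, -0.67, 1.94, -0.77, 0.6, 0.62]
[0.49, 0.68, -0.74, 1.94, -0.62, 0.79, 0.51]
50 1 [True, True, True, True, True, True, True]
50 -1 [True, True, True, True, True, True, True]
60 1 [True, True, True, True, True, True, True]
60 -1 [True, True, True, True, True, True, True]
```

```bash
python3 - <<'E'
from h import *
env.move_pose([.42,-.05,.42],down(0)); 
env.move_pose([.47,.33,.27],ori(-UP,-1)); 
s=snap('wrist','w1'); print(env.state()['time_s'],env.state()['ee_pos'],s['eye'])
im=s['frame'][:,:,::-1].copy()
for z in(.0,.04):
  cs=[C+D*i*.033+Y*j*.024+UP*z for i,j in((1,1),(1,-1),(-1,-1),(-1,1))]
  cv2.polylines(im,[np.int32([w2px(s,c) for c in cs])],True,(255,0,255) if z else (255,255,0),1)
cv2.imwrite('pics/w1o.png',im)
E
```

```text
3.9083 [0.47159455 0.32805141 0.27019937] [0.45932757 0.3990719  0.41287251]
```

View pics/w1o.png

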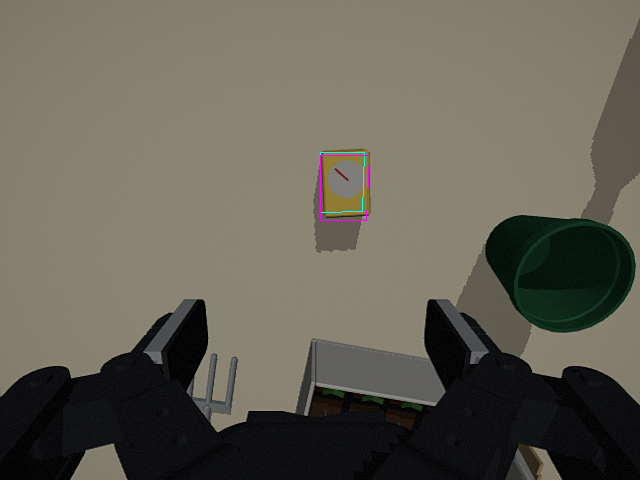

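The thermometer (320–370, 150–217) sits about 3–4 mm further towards +y than my overlay, and its yaw is slightly different. I'll refine with a colour fit.

```bash
python3 - <<'E'
from h import *
from scipy.optimize import minimize
s=load('w1'); im=s['frame']; hsv=cv2.cvtColor(im,cv2.COLOR_RGB2HSV)
roi=np.zeros((480,640),np.uint8); roi[135:235,305:385]=1
m=((hsv[...,1]>130)&(hsv[...,2]>60)).astype(np.uint8)*roi
m=cv2.morphologyEx(m,cv2.MORPH_CLOSE,np.ones((25,25)))
print(m.sum(),cv2.boundingRect(m))
# silhouette of yellow part: box without foot band (band ~? on foot): fit hull with length from -xb..33
def sil(p):
    x,y,th,xb=p; d=np.array([np.cos(th),np.sin(th),0]);w=np.cross(UP,d);c=np.array([x,y,0])
    pts=np.array([w2px(s,c+d*i+w*j*.024+UP*z) for i in(.033,-xb) for j in(1,-1) for z in(0,.04)],np.float32)
    o=np.zeros((480,640),np.uint8); cv2.fillConvexPoly(o,np.int32(cv2.convexHull(pts)[:,0]*16),1,shift=4); return o
f=lambda q:float((sil(q*np.array([.001,.001,.01,.001]))!=m).sum())
r=minimize(f,[499,349,174,30],method='Nelder-Mead',options=dict(initial_simplex=np.array([[499,349,174,30],[504,349,174,30],[499,355,174,30],[499,349,182,30],[499,349,174,25]])))
print(r.x,r.fun)
E
```

```text
3100 (322, 149, 48, 68)
[499.08214117 348.98951042 180.29224276  30.07598408] 145.0
```

```bash
sed -i 's/^C=np.*/C=np.array([.499,.349,0]); TH=1.785/' h.py; python3 - <<'E'
from h import *
a=np.radians(40); z0=lie(a); z1=stand(a); G=C+.005*D+UP*.028
env.move_pose(G+.019*z0-.1*z0,ori(z0,-1))
env.servo_line(G+.019*z0,v=.1); st=env.state(); print(st['force'],st['ee_pos'])
env.move_gripper(.03,40); st=env.state(); print(st['grip_width'],st['finger_force'],st['force'])
env.servo_line(st['ee_pos']+UP*.12,v=.12)
for t in(.25,.5,.75,1):
    b=a+ (0) ; ang=t*np.pi/2   # rotate lie(a) by 90deg about Y toward stand
    z=np.cos(ang)*z0+np.sin(ang)*z1
    env.move_pose(C+UP*.16+.019*z,ori(z,-1))
st=env.state(); print(st['time_s'],st['grip_width'],st['finger_force'],st['ee_pos'])
snap('scene','s1'); s=load('s1'); u,v=np.int32(w2px(s,C+UP*.15)); print(u,v)
im=s['frame'][max(0,v-110):v+110,max(0,u-150):u+150,::-1]; cv2.imwrite('pics/s1c.png',cv2.resize(im,None,fx=2,fy=2))
E
```

```text
[ 1.24395538 -0.02625141 -0.06492771] [0.50041379 0.34322894 0.01397928]
0.047518204312364976 43.0155873298645 [0.66269293 2.214947   1.52149272]
9.175 0.04730761252597913 42.65625715255737 [0.49539245 0.36421996 0.14695952]
474 353
```

View pics/s1c.png

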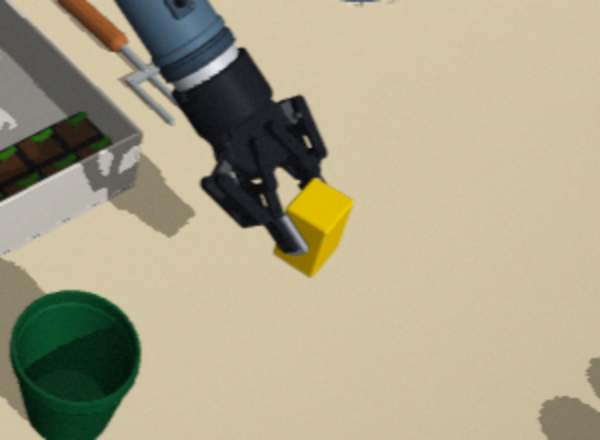

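The thermometer is held upright at about (312,225) in the crop, with its foot down. Now I'll set it down.

```bash
python3 - <<'E'
from h import *
a=np.radians(40); z1=stand(a)
p=env.state()['ee_pos'].copy(); p[2]=.04; env.servo_line(p,v=.1)
p[2]=.020; print(env.servo_line(p,v=.02,until_force=5)); st=env.state(); print(st['ee_pos'],st['force'])
p=st['ee_pos']
env.move_gripper(.07,40); env.sleep(.3); print(env.state()['grip_width'],env.state()['finger_force'],env.state()['force'])
env.servo_line(p-.09*z1,v=.12)
T=p+D*(-.019*np.cos(a)+.008); print('thermo',T)
env.move_pose([T[0]-.0,T[1],.20],ori(-UP,-1)); s=snap('wrist','w2'); print(env.state()['time_s'])
np.save('T.npy',T)
im=s['frame'][:,:,::-1].copy()
for z in(.0,.066):
  cs=[T*[1,1,0]+D*i*.02+Y*j*.024+UP*z for i,j in((1,1),(1,-1),(-1,-1),(-1,1))]
  cv2.polylines(im,[np.int32([w2px(s,c) for c in cs])],True,(255,0,255) if z else (255,255,0),1)
cv2.imwrite('pics/w2o.png',im)
E
```

```text
True
[0.49451377 0.36559729 0.02583437] [-0.34254686 -0.73025632  3.52527267]
0.07022821322052002 0.0 [ 0.06918897 -0.09014877 -0.30828297]
thermo [0.49590713 0.35919225 0.02583437]
13.5583
```

View pics/w2o.png

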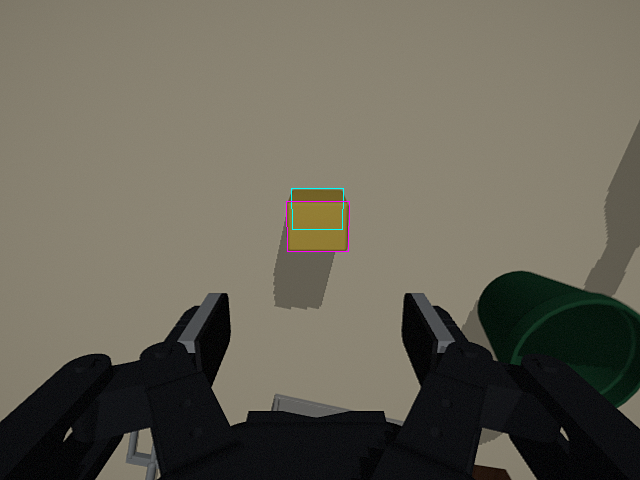

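It stands on the bench and matches the predicted outline. Next I'll regrasp it from above and place it in the bay.

```bash
python3 - <<'E'
from h import *
T=np.load('T.npy')
env.servo_line([T[0],T[1],.031],v=.12); print(env.state()['force'])
env.move_gripper(.03,40); st=env.state(); print(st['grip_width'],st['finger_force'])
p=st['ee_pos'].copy(); z0=p[2]; p[2]=.17; env.servo_line(p,v=.12)
q=np.array([.56,-.055,.17]); env.servo_line(q,v=.2); env.sleep(.2)
st=env.state(); print(st['grip_width'],st['finger_force'],st['ee_pos'])
q[2]=z0+.018; env.servo_line(q,v=.1); q[2]=z0-.003; print(env.servo_line(q,v=.02,until_force=5)); st=env.state(); print(z0,st['ee_pos'],st['force'])
env.move_gripper(.068,40); env.sleep(.3); p=st['ee_pos'].copy(); p[2]=.24; env.servo_line(p,v=.15)
env.move_pose([.45,-.12,.40],down(0))
s=snap('top','t2'); snap('scene','s2'); snap('wrist','w3'); print(env.state()['time_s'])
a=s['frame'][130:265,215:365,::-1]; b=load('s2')['frame'][170:390,200:420,::-1]
cv2.imwrite('pics/c2.png',np.hstack([cv2.resize(np.ascontiguousarray(a),(440,396)),cv2.resize(np.ascontiguousarray(b),(360,396)) if 0 else cv2.resize(np.ascontiguousarray(b),(360,396))]))
E
```

```text
[ 0.91097373 -0.37522283  0.17062147]
0.0476160675749779 43.03789794445038
0.04769585729615745 42.52792418003082 [ 0.5599769  -0.05431667  0.17005619]
True
0.0319168306813688 [ 0.5599525  -0.05505428  0.03687188] [-0.09677173 -0.72483378  3.45910661]
24.75
```

View pics/c2.png

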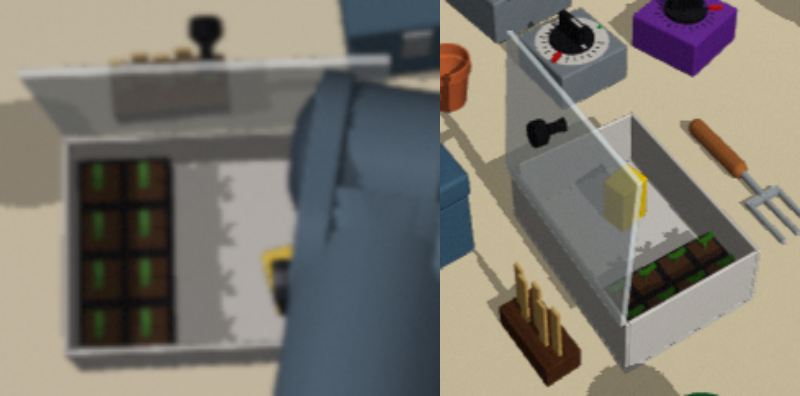

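The thermometer stands upright in the bay and the lid is nearly vertical, with free-edge corners at top px (225.8,155), (347.7,150.4) and scene px (242.8,188.3), (322.2,271.7). I'll triangulate the lid.

```bash
python3 - <<'E'
from h import *
t=load('top0'); s=load('s2')
def tri(a,b):
    L=[]
    for sn,(u,v) in((t,a),(s,b)):
        e=np.array(sn['eye']); d=px2w(sn,u,v,0)-e; d/=np.linalg.norm(d); L.append((e,d))
    A=sum(np.eye(3)-np.outer(d,d) for e,d in L); B=sum((np.eye(3)-np.outer(d,d))@e for e,d in L)
    p=np.linalg.solve(A,B); return p,[float(np.linalg.norm((np.eye(3)-np.outer(d,d))@(p-e))) for e,d in L]
h=np.array([.6864,-.010,.085])
for a,b in(((347.7,150.4),(242.8,188.3)),((225.8,155),(322.2,271.7)),((285,141),(264,242))):
    p,e=tri(a,b); print(p,e,'ang',np.arctan2(p[2]-h[2],h[0]-p[0]-(p[1]-h[1])*.055))
for th in(1.35,1.45,1.55): print(th,[w2px(t,h+[-.2*np.cos(th)+j*.055,j,.2*np.sin(th)]).round(1).tolist() for j in(-.145,.145)])
for p,z in(((342,150),.12),((330,85),.15),((328,118),.15)): print(px2w(t,*p,z))
# IK checks along arc
yw=-.055; ex=np.array([np.cos(yw),np.sin(yw),0]); ey=np.array([-np.sin(yw),np.cos(yw),0])
for th in(1.45,.7,0):
    for yaw in (yw,yw+np.pi):
        p=h-.07*ey-ex*(.165*np.cos(th)-.03)+UP*.165*np.sin(th); q=env.solve_ik(p,down(yaw)); print(th,p.round(3),None if q is None else q.round(2))
E
```

```text
[ 0.67000474 -0.14942946  0.27701486] [0.001960528809756702, 0.0019605288097568176] ang 1.446123324981709
[0.67952813 0.13220193 0.27556193] [0.004241353009696771, 0.004241353009697022] ang 1.575777544849162
[ 0.71065095 -0.00513373  0.25838296] [0.0032958737358930105, 0.0032958737358929346] ang 1.7112778074883348
1.35 [[351.0, 165.1], [223.4, 167.8]]
1.45 [[350.3, 156.4], [222.8, 159.1]]
1.55 [[349.6, 147.9], [222.4, 150.6]]
[ 0.73357917 -0.14569434  0.12      ]
[ 0.90430404 -0.12751731  0.15      ]
[ 0.81217991 -0.11523394  0.15      ]
1.45 [ 0.693 -0.08   0.249] [ 0.68  0.64 -0.95  1.41  0.52  1.35 -1.91]
1.45 [ 0.693 -0.08   0.249] [ 0.72  0.68 -1.03  1.41  0.58  1.37  1.2 ]
0.7 [ 0.586 -0.075  0.191] [ 0.74  0.44 -0.85  1.75  0.37  1.12 -1.85]
0.7 [ 0.586 -0.075  0.191] [ 0.81  0.49 -0.96  1.75  0.43  1.14  1.24]
0 [ 0.548 -0.072  0.085] [ 0.69  0.5  -0.76  1.92  0.44  0.9  -1.91]
0 [ 0.548 -0.072  0.085] [ 0.78  0.55 -0.89  1.91  0.53  0.93  1.16]
```

```bash
python3 - <<'E'
from h import *
h=np.array([.6864,-.010,.085]); yw=-.055; ex=np.array([np.cos(yw),np.sin(yw),0]); ey=np.array([-np.sin(yw),np.cos(yw),0])
def P(th,r=.165,t=.006): 
    return h-.07*ey+ex*(-r*np.cos(th)+t*np.sin(th)+.011*min(1,th/.5))+UP*(r*np.sin(th)+t*np.cos(th))
env.move_gripper(0.0,40)
p=P(1.5)+.03*ex; env.move_pose(p+UP*.12,down(yw)); env.servo_line(p,v=.12); print('f',env.state()['force'])
for th in np.arange(1.5,.05,-.1):
    env.servo_line(P(th),v=.1); f=env.state()['force']; print(round(th,2),f.round(1))
    if np.linalg.norm(f)>35: break
print(env.state()['time_s'],env.state()['ee_pos']); s=snap('scene','s3')
E
```

```text
f [0.56359454 0.5656778  0.39603856]
1.5 [-0.6  0.3  0. ]
1.4 [ 0.5 -0.9  0.6]
1.3 [-0.  -0.8 -0.5]
1.2 [ 0.4 -0.2 -0.2]
1.1 [ 0.2  0.4 -0.3]
1.0 [-0.2 -0.   0. ]
0.9 [ 0.3 -0.4  0.1]
0.8 [ 1.3 -1.8  1.2]
0.7 [-0.1 -0.2 -0. ]
0.6 [ 0.3  0.7 -0.7]
0.5 [ 0.  -0.5  0.8]
0.4 [0.5 0.  0.3]
0.3 [-0.6 -0.4 -0. ]
0.2 [-0.4 -0.5  0.1]
0.1 [ 0.6 -0.1 -0.3]
32.5167 [ 0.52070365 -0.07097794  0.10686826]
```

```bash
python3 - <<'E'
from h import *
s=load('s3'); a=s['frame'][130:400,180:540,::-1]; cv2.imwrite('pics/c3.png',cv2.resize(np.ascontiguousarray(a),(760,570)))
E
```

```text
(no output)
```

View pics/c3.png

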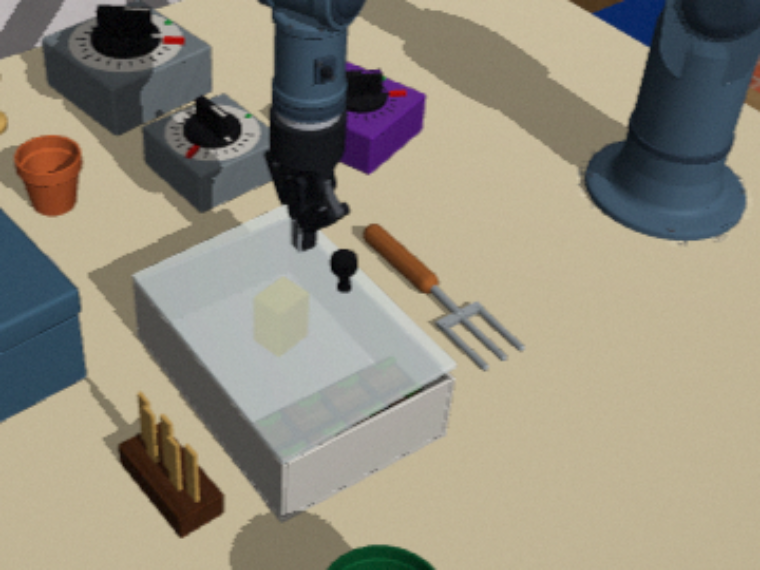

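The lid has followed down to nearly shut. I'll press it fully shut, then inspect the dial closely.

```bash
python3 - <<'E'
from h import *
p=env.state()['ee_pos'].copy(); p[2]=.075; print(env.servo_line(p,v=.04,until_force=15)); st=env.state(); print(st['ee_pos'],st['force'])
env.sleep(.3); p=st['ee_pos'].copy(); p[2]=.22; env.servo_line(p,v=.2)
env.move_gripper(.06,40)
env.move_pose([.44,-.356,.27],down(0)); env.sleep(.2)
s=snap('wrist','w4'); print(env.state()['time_s'],s['eye'])
u,v=np.int32(w2px(s,[.452,-.356,.068])); print(u,v)
a=s['frame'][max(0,v-80):v+80,max(0,u-100):u+100,::-1]; cv2.imwrite('pics/c4.png',cv2.resize(np.ascontiguousarray(a),None,fx=4,fy=4,interpolation=cv2.INTER_CUBIC)[:600]); print(a.shape)
E
```

```text
True
[ 0.52185055 -0.07100733  0.09356153] [-2.83015943 -1.0260532  10.23215802]
36.1417 [ 0.51256387 -0.35387988  0.41289173]
318 195
(160, 200, 3)
```

View pics/c4.png

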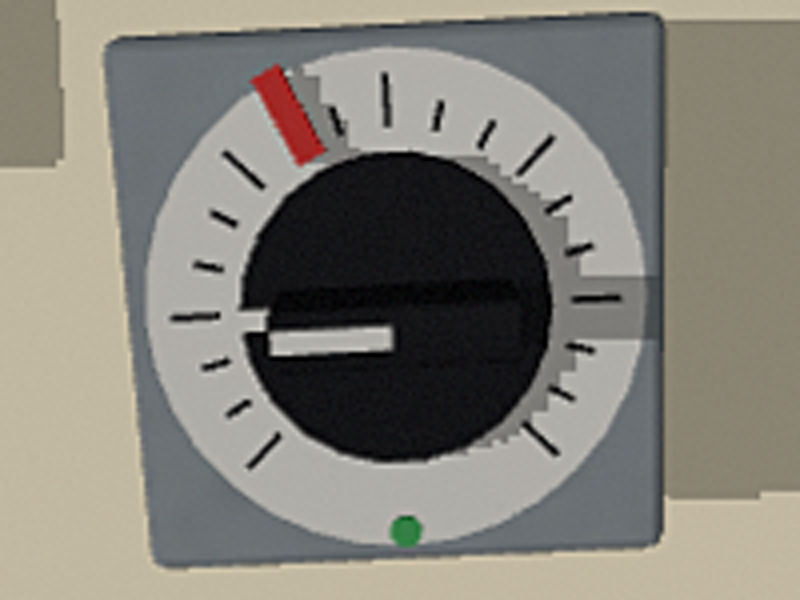

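Crop (origin (218,115), ×4): disc centre (397,307), pointer tip (241,321), rider inner end (312,160), rider outer end (267,72).

```bash
python3 - <<'E'
from h import *
s=load('w4'); W=lambda x,y,z:px2w(s,218+x/4,115+y/4,z)
c1=W(397,306,.0665); c2=(W(195,318,.0605)+W(597,298,.0605))/2; c3=(W(149,300,.0605)+W(647,300,.0605))/2
print(c1,c2,c3,'grey',np.mean([W(*q,.06) for q in((107,40),(662,14),(662,547),(155,566))],0))
c=(c1+c2)/2
pt=W(241,321,.063); ri=W(312,160,.063); ro=W(267,72,.063)
ang=lambda p:np.arctan2(p[1]-c[1],p[0]-c[0])
print(np.linalg.norm((pt-c)[:2]),np.linalg.norm((ri-c)[:2]),ang(pt),ang(ri),ang(ro))
b=[W(268,341,.099),W(392,338,.099)]; print('line',b,np.arctan2(*(b[0]-b[1])[1::-1]))
a=ang(pt)
c=np.r_[c[:2],0]
for y0 in(a,a-np.pi):
    r=[]
    for k in(0,.3,.6,.9,1.2):
        q=env.solve_ik(c+UP*.075,down(y0-k)); r.append(None if q is None else round(q[6],2))
    print(y0,r)
E
```

```text
[ 0.45526365 -0.35515689  0.0665    ] [ 0.45378225 -0.35484115  0.0605    ] [ 0.45571694 -0.35539877  0.0605    ] grey [ 0.45437    -0.35505623  0.06      ]
0.037220458368375564 0.039348640606950695 1.6677245469814959 0.5239431957541512 0.5060010789324536
line [array([ 0.45295104, -0.32734785,  0.099     ]), array([ 0.45372065, -0.35399996,  0.099     ])] 1.5996643935242505
1.6677245469814959 [np.float64(0.02), np.float64(-0.25), np.float64(-0.51), np.float64(-0.79), np.float64(-1.05)]
-1.4738681066082973 [np.float64(-2.8), np.float64(-2.63), np.float64(-2.81), np.float64(-2.83), np.float64(-2.81)]
```

```bash
cat >> h.py <<'E'
DC=np.array([.4545,-.355,0])
def turn(a0,a1,n):
    env.move_gripper(.05,40); env.move_pose(DC+UP*.16,down(a0)); env.servo_line(DC+UP*.075,v=.1); print('f',env.state()['force'].round(1))
    env.move_gripper(0,50); st=env.state(); print(st['grip_width'],st['finger_force'],st['force'].round(1))
    for a in np.linspace(a0,a1,n+1)[1:]:
        env.move_pose(DC+UP*.075,down(a)); 
    st=env.state(); print(st['force'].round(1),st['wrist_torque'].round(2),R.from_quat(st['eef_rot']).as_matrix()[:2,0])
    env.move_gripper(.05,40); env.servo_line(DC+UP*.17,v=.15)
    env.move_pose([.44,-.356,.27],down(0)); env.sleep(.2)
E
python3 - <<'E'
from h import *
turn(1.62,.525,6)
s=snap('wrist','w5'); print(env.state()['time_s'])
a=s['frame'][115:275,218:418,::-1]; cv2.imwrite('pics/c5.png',cv2.resize(np.ascontiguousarray(a),None,fx=4,fy=4,interpolation=cv2.INTER_CUBIC)[:600])
E
```

```text
f [ 0.6 -0.   0.1]
0.013264098424012835 51.21587812900543 [-0.2 -0.2  2.9]
[-2.   0.6  8.1] [ 0.12  0.41 -0.06] [0.86161786 0.5075568 ]
42.6917
```

View pics/c5.png

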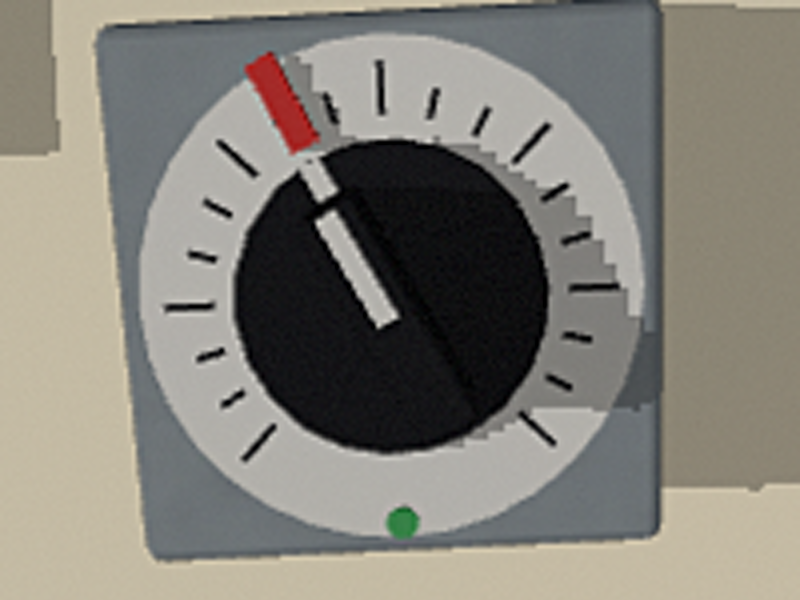

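The pointer tip at (309,163) lines up with the rider's inner end at (305,147), within about 1 mm laterally. The lid was pressed down to 0.0936 m, which is rim plus panel thickness, so it is shut. The gripper is clear, so I'm handing in.

```bash
python3 -c "
from h import *
print(env.job_done(), env.state()['time_s'])"
```

```text
the job is handed in; nothing more can be done
the job is handed in; nothing more can be done
```

I handed the job in with every step done, but the judge returned no pass or fail. The thermometer stands in the tray, the lid is shut judging by the height the gripper pressed it to, and the dial pointer is within about 1 mm sideways of the red rider.

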